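# Preset the board vise to its gauge mark

### The job

Close the circuit-board vise to its gauge mark: roll the knurled brass thumbwheel under a fingertip, its top moving the way the yellow arrow points, with light presses and as many strokes as needed, until the tip of the red pointer lines up with the green gauge clip. Turn only the wheel - do not push the jaw or the pointer, do not pick anything up, and leave the solder spool, jar, screwdriver and circuit board where they are. Finish with the hand clear of everything.

Things in the scene. Friction and masses are not known exactly. Their poses are not given: they have to be found in the camera images.
- vise: Circuit-board vise fixed to the bench, blue jaws on a dark base plate. Origin on the bench under it; z up; x is the way the yellow arrow on the blue block beside the wheel points (roughly away from the robot); y runs from the fixed jaw towards the wheel. The plate spans x -85 to 110, y -135 to 135 mm. Only the wheel stands higher than 72 mm: two grey cheeks beside it end at 66 mm.
- thumbwheel: Knurled brass wheel, 70 mm diameter, 26 mm wide, upright on a level axle parallel to the vise's y. Origin at its centre, 52 mm above the bench at vise x 0, y 100 mm. Rolling its top towards +x of the vise closes the jaw by 4 mm per radian (35 mm of rim travel); rolling back opens it. It stays where it is left; about 2 N at the rim turns it.
- wheel_top (a point): The highest point of the wheel's rim, 87 mm above the bench when not pressed. Wheel, screw and sliding jaw ride on one sprung carriage: pressed from above it starts to sink at about 2 N, then 1 mm more for each 0.8 N, to a stop at 10 mm, and springs back up. The point sinks with it but does not turn with the wheel. Axes as the vise's.
- jaw: The blue sliding jaw, a block 120 x 18 mm, carrying the red pointer. Origin: coincides with the vise's origin when the jaw is fully open; closing moves it along -y of the vise, 32 mm at most.
- pointer_tip (a point): Top of the tip of the red pointer (2 mm wide, pointing along +x of the vise), which moves with the jaw. At the start it is about 9 to 19 mm on the +y side of the gauge mark. 58 mm above the bench while the wheel is not pressed.
- gauge_mark (a point): Middle of the top edge, on the pointer's side, of the green gauge clip on the white rail; the clip is 4 mm wide along the vise's y and does not move during the task. The pointer is on the mark when both have the same y in the vise's frame. Axes as the vise's; 58 mm above the bench.
- spool: Bystander: aluminium-coloured solder spool standing on the bench, 60 mm diameter, 46 mm high, origin at its underside.
- jar: Bystander: amber glass jar with a white cap, 50 mm diameter, 55 mm high, origin at its underside.
- board: Bystander: green circuit board lying on the bench, 100 x 62 mm, 14 mm high over its parts, origin at its underside.
- driver: Bystander: red-handled screwdriver lying on the bench, 160 mm long along its x, origin at its underside.

How it is judged:
By the outcome, as a careful person would: the job done as asked, in the order asked, and still so for the second after the job is handed in, with the robot touching nothing.
It also fails if it takes over 61 s, if anything falls off the work surface, if the arm or the gripper's body presses on something with over 40 N, if the wrist force passes 120 N, or if a joint passes its speed limit or range.

### The arm

A 7-joint arm with a two-finger parallel gripper is mounted at the origin on the work surface. World frame = base frame: x ahead of the robot, y to its left, z up, the work surface at z = 0. Lengths are in m, angles in rad, forces in N, time in s.
With the tool pointing down it reaches from about 0.425 to 0.875 m from the base axis. Payload 4.7 kg.
Tool frame: the origin (TCP) lies at the very end of the fingers, on their centre line; the grasp point (between the pads) lies 19 mm behind it; x points along the fingers, z is the direction in which the jaws open and shut, and the axes are right-handed (so a half turn about x gives the same grasp; the last joint's range is limited). The gripper opens to 87 mm and grips with 3 to 60 N. Pads are 19 mm wide; open, the fingers measure 117 mm over their backs; the gripper's body (75 mm by 190 mm) begins 51 mm behind the grasp point.
Start: joints at [-1.229, 0.321, -0.07, 1.45, 0.023, 1.371, -0.057], TCP at [0.209, 0.615, 0.223] pointing down, gripper open.
Joint ranges: [-2.86, 2.86], [-0.3, 2.09], [-1.38, 1.24], [0.06, 2.45], [-1.56, 4.7], [0.09, 2.05], [-2.69, 2.69]. Speed limits (rad/s): [2.57, 2.57, 3.14, 3.14, 3.14, 3.14, 3.14].

### API

Orientations are given as a rotation vector (axis times angle).
In Python, from bench import * gives the robot as it stands.
- The arm moves only by the shell command python3 -m handwheel 'ROWS' [OPENING] [FORCE]. ROWS is JSON, a list of rows, each an object with "xyz": the shift along the world's x, y, z in cm, a list of three; "angular": the turn, a rotation vector about the world's x, y, z in degrees, a list of three. A call has 1 to 5 rows; each row shifts and turns the pose as measured when the row begins; what a row does not reach is not made up. A row lasts 1/12 s, in which the tool goes at most 41.7 mm and 7.16 degrees, less where a joint would pass 70% of its speed; a pose out of reach is approached as far as the arm can. A call with a gripper value outside its range is refused whole. OPENING is the finger opening in cm, from 0 to 8.7, set as the call begins (- or left out, the last holds). The fingers move at their own pace and stop on an object; FORCE is the grip in N (left out, the last holds). Time passes only in rows, so rows that do not move let the fingers close. It gives the time, the measured TCP pose, the force and the opening at its end, in the units of the state.
- get_state(): the state, without advancing time (a new reading comes with each control period).
- get_image(name): name is "scene" or "top" or "wrist"; returns a dict with "pixels" (384x512x3 uint8, blue, green, red), "K" (3x3 intrinsics, pixels), "cam_to_world" (4x4, takes a point from camera to world coordinates). Camera axes: x right, y down, z forward; pixel columns grow to the right and rows downward; lengths in m; the calibration is good to about 2 mm. A picture is of the moment at which its call begins. There is no depth.
- close_job(): hands the job in, once; it reports no verdict.
The state is a dict: "time": time; "joint_positions": joint angles; "qd": joint speeds; "joint_torque": joint torques, N m; "position": TCP position; "tool_rot": TCP orientation; "ft_force": force on the tool from outside, world axes, zero at the start; "torque": the same for the moment, N m; "grip_width": opening from 0.0 (shut) to 1.0 (fully open).
Only numpy, scipy, OpenCV 4.12 (cv2) and the standard library are available. Lean on these libraries where they do the work, as an engineer would, in place of code of your own. Each camera call takes 0.05 s, during which the arm holds its last target.

## Working session

There is one attempt and no reset: what is moved stays moved. The work goes in short steps, Python scripts to look and compute and a shell command to move; the robot and the scene stay as the last step left them, time stands still between calls to the robot, and variables do not carry over. Pictures are saved under pics/ and viewed, and the job is handed in when it is done.

```bash
mkdir -p pics; python3 - <<'E'
from bench import *
import cv2
s=get_state();print({k:(v if not hasattr(v,'tolist') else v.tolist()) for k,v in s.items()})
for n in ("scene","top","wrist"):
    im=get_image(n);cv2.imwrite(f"pics/{n}0.png",im["pixels"])
    print(n,im["K"],im["cam_to_world"])
E
```

```text
{'time': 0.0, 'joint_positions': [-1.2289078412016836, 0.3218531461206668, -0.07009071013456905, 1.451696418238855, 0.022613397077587704, 1.3707574840174126, -0.05688843755371426], 'qd': [0.0004639671195909768, -0.001200864551900353, 0.001487638258118359, -0.0002812475343273166, 0.0012852518907884368, 0.0007772815886766823, 7.606474640949897e-05], 'joint_torque': [-8.506835001753643e-05, -49.127726554870605, -0.4038779530674219, -31.252455711364746, -0.0639783195219934, 0.0438311998732388, 0.00017649090295890346], 'position': [0.20913811246990915, 0.6148537758305779, 0.22143121430726936], 'tool_rot': [-0.9656816333742649, 1.3481484519685325, 0.9636798208117441], 'ft_force': [-0.03392342211211491, 0.2242478392551205, 0.4054128558261959], 'torque': [0.055314112507973814, -0.03142894779048014, 0.05507259672327437], 'grip_width': 0.9968158907136775}
scene [[418.3989723    0.         259.30691758]
 [  0.         418.3989723  200.4478115 ]
 [  0.           0.           1.        ]] [[ 0.79651735  0.42154822 -0.43342497  0.96375807]
 [ 0.60461004 -0.55843306  0.56797819 -0.51137827]
 [-0.00260864 -0.71445757 -0.69967391  0.72116526]
 [ 0.          0.          0.          1.        ]]
top [[352.97679318   0.         256.48404492]
 [  0.         352.97679318 190.05832747]
 [  0.           0.           1.        ]] [[ 1.80939290e-02 -9.94520381e-01  1.02965147e-01  5.05800599e-01]
 [-9.99836282e-01 -1.79839049e-02  1.99685751e-03 -1.69484503e-02]
 [-1.34200087e-04 -1.02984421e-01 -9.94682960e-01  8.69168817e-01]
 [ 0.00000000e+00  0.00000000e+00  0.00000000e+00  1.00000000e+00]]
wrist [[267.07376257   0.         255.044972  ]
 [  0.         267.07376257 192.42207207]
 [  0.           0.           1.        ]] [[ 0.32162429  0.90669652  0.27287221  0.13352368]
 [ 0.94686646 -0.30757964 -0.09401421  0.64039557]
 [-0.00131242  0.28861079 -0.95744561  0.38314459]
 [ 0.          0.          0.          1.        ]]
```

View pics/scene0.png

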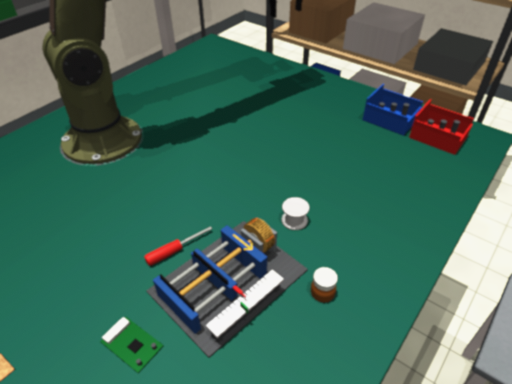

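View pics/top0.png

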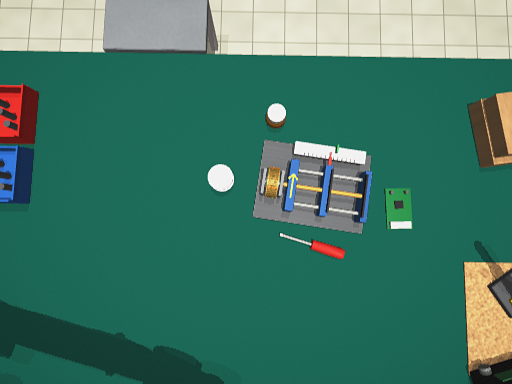

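View pics/wrist0.png

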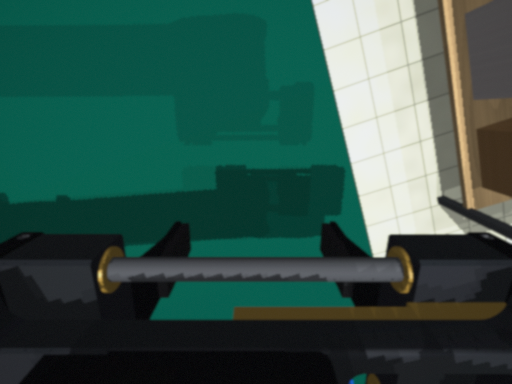

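The top view shows the vise at about (315,187). The wheel is at (272,182), the arrow points up-image (world +x), the red pointer is near (330,158) and the green clip near (337,149). Next I'll zoom in and measure.

```bash
python3 - <<'E'
import cv2
t=cv2.imread("pics/top0.png")[130:245,245:385];cv2.imwrite("pics/topc.png",cv2.resize(t,None,fx=5,fy=5,interpolation=cv2.INTER_CUBIC))
t=cv2.imread("pics/scene0.png")[205:355,140:315];cv2.imwrite("pics/scenec.png",cv2.resize(t,None,fx=4,fy=4,interpolation=cv2.INTER_CUBIC))
E
```

```text
(no output)
```

View pics/topc.png

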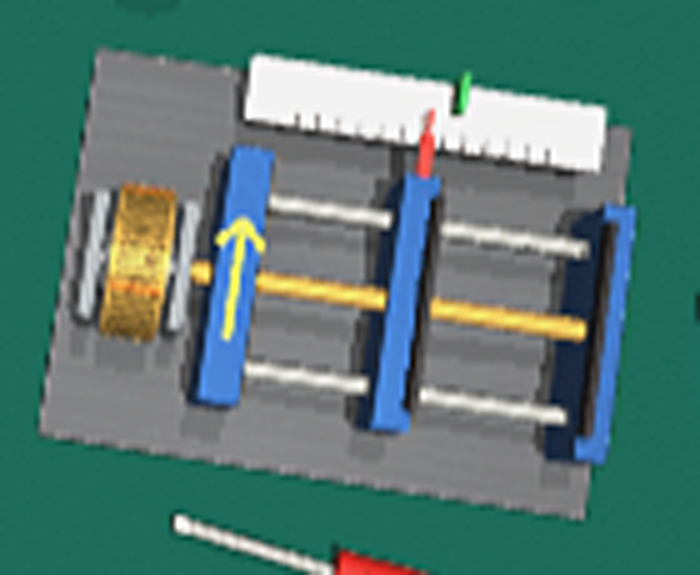

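View pics/scenec.png

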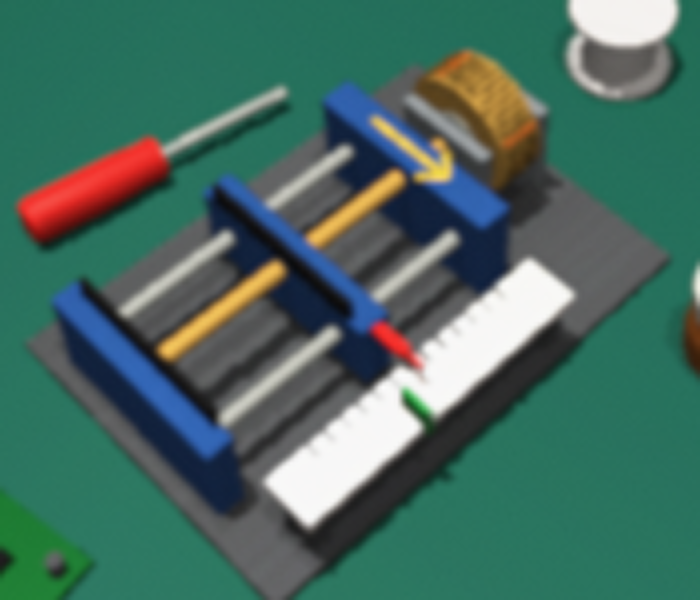

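```bash
cat > h.py <<'E'
import numpy as np, cv2
from bench import *
def ray(im,px,z):
    K=np.array(im["K"]);T=np.array(im["cam_to_world"])
    d=T[:3,:3]@np.linalg.solve(K,[px[0],px[1],1.]);o=T[:3,3]
    return o+d*(z-o[2])/d[2]
def proj(im,p):
    K=np.array(im["K"]);T=np.array(im["cam_to_world"])
    c=T[:3,:3].T@(np.asarray(p)-T[:3,3]);u=K@c;return u[:2]/u[2]
def masks(im):
    hsv=cv2.cvtColor(im["pixels"],cv2.COLOR_BGR2HSV)
    return dict(red=cv2.inRange(hsv,(0,150,120),(8,255,255))|cv2.inRange(hsv,(172,150,120),(180,255,255)),
      green=cv2.inRange(hsv,(50,170,90),(70,255,255)),brass=cv2.inRange(hsv,(10,120,60),(25,255,255)),
      yellow=cv2.inRange(hsv,(22,140,180),(34,255,255)))
E
python3 - <<'E'
from h import *
np.set_printoptions(precision=4,suppress=True)
im=get_image("top")
c=np.array([(98,50),(632,128),(585,518),(42,433)])/5-0.4+[245,130]
for z in (0.006,0.010):
    P=np.array([ray(im,p,z)for p in c]);print(P[:,:2],[np.linalg.norm(P[i]-P[(i+1)%4])for i in range(4)])
y=(P[0]-P[1]+P[3]-P[2])[:2];y/=np.linalg.norm(y);print("yaxis",y,np.degrees(np.arctan2(-y[0],y[1])))
ctr=P.mean(0)[:2];x=np.array([y[1],-y[0]]);print("origin",ctr-x*0.0125,"wheel",ctr-x*0.0125+y*0.1)
def cs(m,im):
    n,l,s,cc=cv2.connectedComponentsWithStats(m)
    return [(s[i].tolist(),cc[i].round(1).tolist()) for i in range(1,n) if s[i][4]>4]
for n in("top","scene"):
    im=get_image(n)
    for k,m in masks(im).items(): print(n,k,cs(m,im)[:12])
E
```

```text
[[ 0.7221 -0.0322]
 [ 0.6873 -0.298 ]
 [ 0.4945 -0.2723]
 [ 0.5309 -0.0079]] [np.float64(0.2681082479183306), np.float64(0.1945454823466488), np.float64(0.2668808136332094), np.float64(0.19271570200586086)]
[[ 0.7211 -0.0321]
 [ 0.6865 -0.2967]
 [ 0.4945 -0.2711]
 [ 0.5308 -0.0079]] [np.float64(0.2668658107830204), np.float64(0.1936439415188265), np.float64(0.2656440645360288), np.float64(0.19182264054061862)]
yaxis [0.133  0.9911] -7.641722884712046
origin [ 0.5958 -0.1503] wheel [ 0.6091 -0.0512]
top red [([0, 84, 23, 53, 750], [11.0, 110.1]), ([328, 156, 4, 9, 21], [329.7, 160.2]), ([311, 240, 34, 19, 346], [327.7, 249.3])]
top green [([385, 189, 27, 32, 519], [400.3, 204.3])]
top brass [([477, 93, 35, 73, 927], [501.8, 125.6]), ([469, 105, 3, 5, 5], [469.6, 107.0]), ([266, 115, 20, 13, 88], [274.3, 123.0]), ([471, 117, 2, 4, 5], [471.4, 118.4]), ([474, 134, 2, 6, 6], [474.8, 136.5]), ([476, 141, 3, 9, 11], [476.7, 145.1]), ([265, 167, 15, 31, 325], [272.3, 182.1]), ([481, 166, 5, 1, 5], [483.0, 166.0]), ([283, 182, 5, 5, 16], [285.0, 183.9]), ([296, 184, 26, 8, 74], [309.1, 187.9
[... 400 characters left out ...]
3], [346.5, 193.4])]
scene red [([416, 99, 49, 18, 152], [436.5, 108.3]), ([466, 116, 7, 4, 12], [469.4, 117.4]), ([416, 119, 57, 23, 263], [447.7, 129.1]), ([145, 240, 37, 24, 377], [162.5, 251.2]), ([233, 286, 11, 10, 50], [237.9, 289.9])]
scene green [([101, 320, 62, 52, 1206], [133.6, 346.2])]
scene brass [([288, 0, 67, 44, 2167], [320.0, 18.7]), ([413, 85, 53, 28, 713], [440.9, 97.8]), ([244, 218, 31, 34, 495], [261.1, 231.8]), ([234, 235, 19, 15, 57], [246.3, 243.6]), ([217, 248, 24, 19, 149], [228.5, 256.9]), ([179, 270, 33, 26, 223], [194.4, 282.6]), ([311, 283, 25, 18, 198], [322.4, 292.8]), ([0, 354, 14, 27, 189], [4.4, 367.1])]
scene yellow [([247, 243, 5, 6, 14], [249.6, 246.6])]
```

```bash
python3 - <<'E'
from h import *
from scipy.spatial.transform import Rotation as R
np.set_printoptions(precision=4,suppress=True)
im=get_image("top")
for z in(0.06,0.075,0.087): print(z,ray(im,(272.3,182.1),z))
print("edges z60",ray(im,(272.8,167),.06),ray(im,(271.5,198),.06))
# arrow ends at z=.072?
a=ray(im,(290.2,197.4),.072);b=ray(im,(293.4,173.7),.072);print("arrow",a,b,np.degrees(np.arctan2(*(b-a)[1::-1])))
tip=ray(im,(245+431/5-.4,130+110/5-.4),.058);clip=ray(im,(245+459/5-.4,130+113/5-.4),.058);print(tip,clip)
o=np.array([.5958,-.1503]);y=np.array([.133,.9911]);x=np.array([y[1],-y[0]])
for p in(tip,clip): print("vise",x@(p[:2]-o),y@(p[:2]-o))
s=get_state();M=R.from_rotvec(s["tool_rot"]).as_matrix();print(M)
wi=get_image("wrist")["cam_to_world"];print("cam in tool",M.T@(np.array(wi)[:3,3]-s["position"]))
E
```

```text
0.06 [ 0.6087 -0.0515  0.06  ]
0.075 [ 0.6068 -0.0509  0.075 ]
0.087 [ 0.6053 -0.0504  0.087 ]
edges z60 [ 0.644  -0.0522  0.06  ] [ 0.5718 -0.0502  0.06  ]
arrow [ 0.573 -0.092  0.072] [ 0.6274 -0.0989  0.072 ] -7.181509100171455
[ 0.6832 -0.1873  0.058 ] [ 0.682  -0.2004  0.058 ]
vise 0.0915821033217725 -0.025049136919487996
vise 0.09214240276593935 -0.03816624356222733
[[-0.0001 -0.9468  0.3219]
 [-0.0004  0.3219  0.9468]
 [-1.     -0.0001 -0.0004]]
cam in tool [-0.1616  0.0798 -0.0005]
```

```bash
python3 -m handwheel '[{"xyz":[2.1,-3.3,0],"angular":[0,0,5.7]},{"xyz":[2.1,-3.3,0],"angular":[0,0,5.7]},{"xyz":[2.1,-3.3,0],"angular":[0,0,0]},{"xyz":[2.1,-3.3,0],"angular":[0,0,0]},{"xyz":[2.1,-3.3,0],"angular":[0,0,0]}]' 0 10
```

```text
time: 0.82
position: [0.3063, 0.4525, 0.2201]
tool_rot: [-1.131, 1.257, 1.142]
ft_force: [1.1, 0.5, 0.6]
grip_width: 0.708
```

```bash
for i in 1; do python3 -m handwheel '[{"xyz":[2.1,-3.3,0],"angular":[0,0,0]},{"xyz":[2.1,-3.3,0],"angular":[0,0,0]},{"xyz":[2.1,-3.3,0],"angular":[0,0,0]},{"xyz":[2.1,-3.3,0],"angular":[0,0,0]},{"xyz":[2.1,-3.3,0],"angular":[0,0,0]}]'; done; python3 -m handwheel '[{"xyz":[2.1,-3.3,0],"angular":[0,0,0]},{"xyz":[2.1,-3.3,0],"angular":[0,0,0]},{"xyz":[2.1,-3.3,0],"angular":[0,0,0]},{"xyz":[2.1,-3.3,0],"angular":[0,0,0]},{"xyz":[2.1,-3.3,0],"angular":[0,0,0]}]'
```

```text
time: 1.23
position: [0.4147, 0.2787, 0.2215]
tool_rot: [-1.131, 1.253, 1.143]
ft_force: [0.6, 0.1, 0.3]
grip_width: 0.329
time: 1.65
position: [0.5235, 0.1045, 0.2238]
tool_rot: [-1.13, 1.246, 1.142]
ft_force: [2.5, 0.3, -0.2]
grip_width: 0.018
```

```bash
python3 -m handwheel '[{"xyz":[2.2,-3.1,0],"angular":[0,0,0]},{"xyz":[2.2,-3.1,0],"angular":[0,0,0]},{"xyz":[2.2,-3.1,0],"angular":[0,0,0]},{"xyz":[2.2,-3.1,-1],"angular":[0,0,0]},{"xyz":[2.2,-3.1,-1],"angular":[0,0,0]}]'; python3 -m handwheel '[{"xyz":[2.4,-3.1,-1],"angular":[0,0,0]},{"xyz":[2.4,-3.1,-1],"angular":[0,0,0]},{"xyz":[2.4,-3.1,-1],"angular":[0,0,0]},{"xyz":[2,-2.5,-1],"angular":[0,0,0]},{"xyz":[0,0,0],"angular":[0,0,0]}]'
python3 - <<'E'
from h import *
from scipy.spatial.transform import Rotation as R
M=R.from_rotvec(get_state()["tool_rot"]).as_matrix();print(M[:,2],np.degrees(np.arctan2(M[1,2],M[0,2])))
im=get_image("wrist");cv2.imwrite("pics/w1.png",im["pixels"]);print(im["cam_to_world"])
E
```

```text
time: 2.07
position: [0.6392, -0.0595, 0.2079]
tool_rot: [-1.133, 1.238, 1.138]
ft_force: [0.3, 0.3, -0.1]
grip_width: 0.006
time: 2.48
position: [0.7343, -0.1906, 0.1621]
tool_rot: [-1.132, 1.245, 1.132]
ft_force: [-1.9, -0.5, -2.0]
grip_width: 0.01
[0.10130794 0.99482833 0.00730086] 84.18535215555538
[[ 0.10099031  0.95043131  0.29407699  0.65361188]
 [ 0.99485718 -0.09877904 -0.02240313 -0.18392895]
 [ 0.00775601  0.2948271  -0.95551914  0.32317368]
 [ 0.          0.          0.          1.        ]]
```

View pics/w1.png

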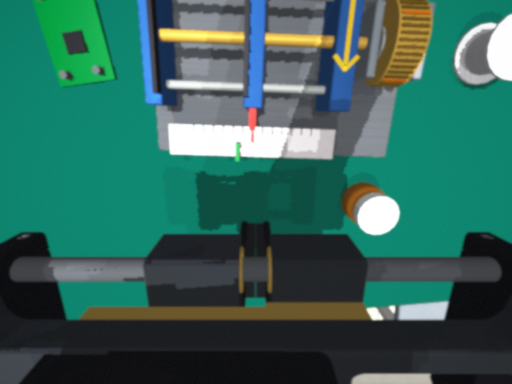

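The wrist view shows the pointer tip near (252,142), the clip near (238,152), the rail between columns 168 and 335, and the brass wheel near (407,40). I'll measure from this view.

```bash
cat >> h.py <<'E'
def runs(im,lo,hi,r0,r1,c0,c1):
    hsv=cv2.cvtColor(im["pixels"],cv2.COLOR_BGR2HSV)[r0:r1,c0:c1]
    m=cv2.inRange(hsv,np.array(lo),np.array(hi))
    return [(r0+i,float(np.mean(np.nonzero(m[i])[0])+c0),int((m[i]>0).sum())) for i in range(r1-r0) if m[i].any()]
def measure(im,c0,c1,r0=95,r1=175):
    """pointer & clip in top-plane z=.058; vise y dir from rail"""
    b,g,r=[im["pixels"][...,i].astype(int) for i in range(3)]
    red=np.maximum(r-np.maximum(g,b)-25,0); gr=np.maximum(g-np.maximum(r,b)-35,0)
    out={}
    for n,w in(("red",red),("green",gr)):
        L=[]
        for i in range(r0,r1):
            a=w[i,c0:c1]
            if a.max()>15: L.append((i,round(float((a*np.arange(c0,c1)).sum()/a.sum()),2),int(a.max()),int(a.sum())))
        out[n]=L
    return out
E
python3 - <<'E'
from h import *
im=get_image("wrist");o=measure(im,225,268);print(*o["red"],sep="\n");print("--");print(*o["green"],sep="\n")
c=im["pixels"][95:170,150:345];cv2.imwrite("pics/w1c.png",cv2.resize(c,None,fx=4,fy=4,interpolation=cv2.INTER_CUBIC))
E
```

```text
(109, 249.43, 77, 370)
(110, 249.68, 126, 899)
(111, 249.82, 128, 981)
(112, 249.86, 128, 973)
(113, 249.89, 128, 958)
(114, 249.91, 128, 953)
(115, 249.86, 129, 966)
(116, 249.77, 130, 979)
(117, 249.66, 131, 972)
(118, 249.61, 132, 965)
(119, 249.6, 131, 967)
(120, 249.58, 132, 970)
(121, 249.59, 132, 973)
(122, 249.59, 132, 973)
(123, 249.55, 132, 966)
(124, 249.49, 131, 956)
(125, 249.44, 131, 948)
(126, 249.41, 130, 915)
(127, 249.53, 129, 785)
(128, 249.55, 129, 630)
(129, 249.53, 127, 565)
(130, 249.66, 115, 433)
(131, 249.57, 83, 220)
(132, 249.48, 54, 104)
(133, 249.47, 43, 81)
(134, 249.47, 41, 78)
(135, 249.48, 42, 81)
(136, 249.52, 48, 93)
(137, 249.55, 64, 116)
(138, 249.61, 72, 141)
(139, 249.54, 69, 142)
(140, 249.54, 67, 137)
(141, 249.54, 62, 127)
(142, 249.52, 43, 83)
--
(143, 234.92, 16, 26)
(144, 235.04, 54, 128)
(145, 235.16, 60, 161)
(146, 235.18, 62, 167)
(147, 235.17, 62, 166)
(148, 235.12, 62, 161)
(149, 235.06, 62, 155)
(150, 235.02, 62, 153)
(151, 235.02, 63, 154)
(152, 235.02, 63, 156)
(153, 235.01, 64, 156)
(154, 235.01, 64, 159)
(155, 234.94, 64, 172)
(156, 234.76, 67, 208)
(157, 234.52, 69, 267)
(158, 234.43, 68, 291)
(159, 234.39, 67, 291)
(160, 234.36, 66, 276)
(161, 234.33, 50, 196)
(162, 234.38, 16, 47)
```

View pics/w1c.png

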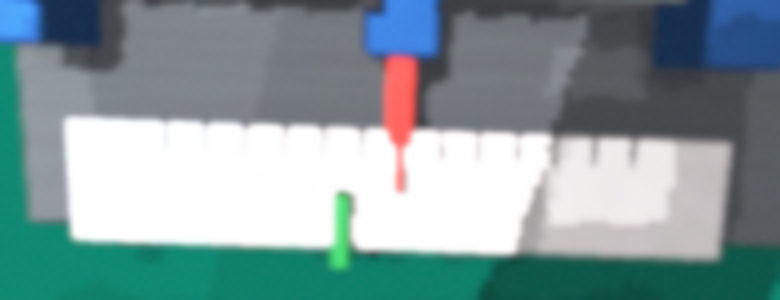

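```bash
cat >> h.py <<'E'
def gap(im,tip,clip,edge=None,yv=None):
    t=ray(im,tip,.058);c=ray(im,clip,.058)
    if edge is not None:
        a,b=[ray(im,e,.056) for e in edge];y=(b-a)[:2];L=np.linalg.norm(y);y/=L
        print("rail len",L,"vise x angle",np.degrees(np.arctan2(-y[0],y[1])))
    else: y=np.array(yv)
    print("tip",t,"clip",c,"gap mm",1000*(y@(t-c)[:2]));return y
E
python3 - <<'E'
from h import *
im=get_image("wrist");s=get_state();print(s["position"])
f=lambda x,y:(150+x/4-.4,95+y/4-.4)
gap(im,(249.5,142.5),(235.05,144),(f(72,240),f(722,258)))
gap(im,(249.5,142.5),(235.05,144),(f(65,117),f(733,142)))
gap(im,(249.5,142.5),(235.05,144),yv=[.13,.9915])
for p in ((249.5,142),(249.5,112)): print(ray(im,p,.058))
c=im["pixels"][0:110,330:450];cv2.imwrite("pics/w1d.png",cv2.resize(c,None,fx=5,fy=5,interpolation=cv2.INTER_CUBIC))
E
```

```text
[ 0.7342907  -0.18317949  0.16660525]
rail len 0.16517104377839714 vise x angle -7.312352496776758
tip [ 0.68365478 -0.1849577   0.058     ] clip [ 0.68370107 -0.19940037  0.058     ] gap mm 14.31932339297416
rail len 0.1643174436611661 vise x angle -7.727474130348344
tip [ 0.68365478 -0.1849577   0.058     ] clip [ 0.68370107 -0.19940037  0.058     ] gap mm 14.305296513911355
tip [ 0.68365478 -0.1849577   0.058     ] clip [ 0.68370107 -0.19940037  0.058     ] gap mm 14.313896578417486
[ 0.68316636 -0.18490678  0.058     ]
[ 0.65481037 -0.18195069  0.058     ]
```

View pics/w1d.png

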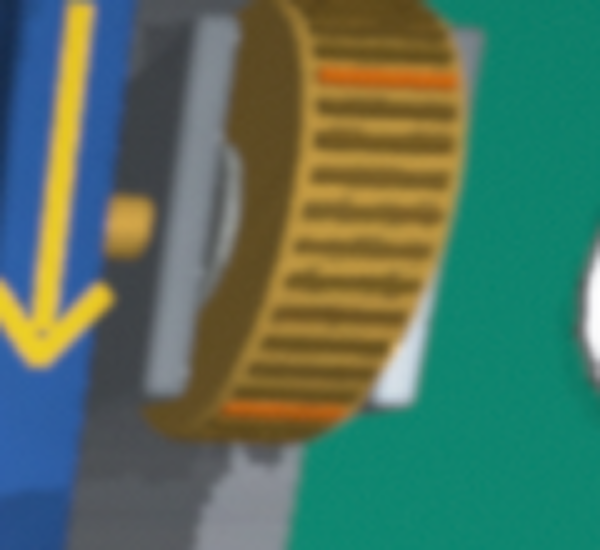

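```bash
python3 -m handwheel '[{"xyz":[-3,2.7,0],"angular":[0,0,0]},{"xyz":[-3,2.7,0],"angular":[0,0,0]},{"xyz":[-3,2.7,0],"angular":[0,0,-1]},{"xyz":[-3,2.7,-1],"angular":[0,0,0]},{"xyz":[-2.4,2.2,-1],"angular":[0,0,0]}]';  python3 -m handwheel '[{"xyz":[0,0,0],"angular":[0,0,0]},{"xyz":[0,0,0],"angular":[0,0,0]},{"xyz":[0,0,0],"angular":[0,0,0]}]'
```

```text
time: 3.05
position: [0.5894, -0.0481, 0.148]
tool_rot: [-1.128, 1.237, 1.121]
ft_force: [0.9, 0.4, 0.2]
grip_width: 0.005
time: 3.3
position: [0.5814, -0.0327, 0.1491]
tool_rot: [-1.131, 1.222, 1.143]
ft_force: [0.3, 0.1, -0.9]
grip_width: 0.001
```

```bash
python3 -m handwheel '[{"xyz":[0.3,-0.7,-2],"angular":[0,0,0]},{"xyz":[0.3,-0.5,-2],"angular":[0,0,0]},{"xyz":[0,-0.2,-0.6],"angular":[0,0,0]},{"xyz":[0,0,0],"angular":[0,0,0]},{"xyz":[0,0,0],"angular":[0,0,0]}]'; python3 - <<'E'
from h import *
from scipy.spatial.transform import Rotation as R
s=get_state();M=R.from_rotvec(s["tool_rot"]).as_matrix();print(s["position"],s["ft_force"],np.degrees(np.arctan2(M[1,2],M[0,2])),M[:,0])
cv2.imwrite("pics/w2.png",get_image("wrist")["pixels"]);cv2.imwrite("pics/s2.png",get_image("scene")["pixels"][190:340,130:330].repeat(3,0).repeat(3,1))
E
```

```text
time: 3.72
position: [0.5934, -0.0461, 0.109]
tool_rot: [-1.138, 1.209, 1.137]
ft_force: [-0.2, 0.1, 0.3]
grip_width: 0.002
[ 0.59343765 -0.04610036  0.10898765] [-0.16925277  0.08205659  0.318771  ] 85.00147216263721 [ 0.02899735  0.02582135 -0.99924592]
```

View pics/w2.png

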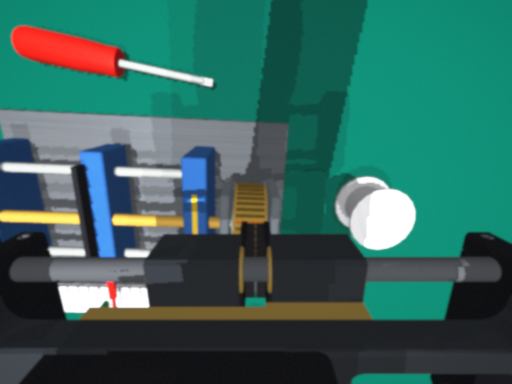

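View pics/s2.png

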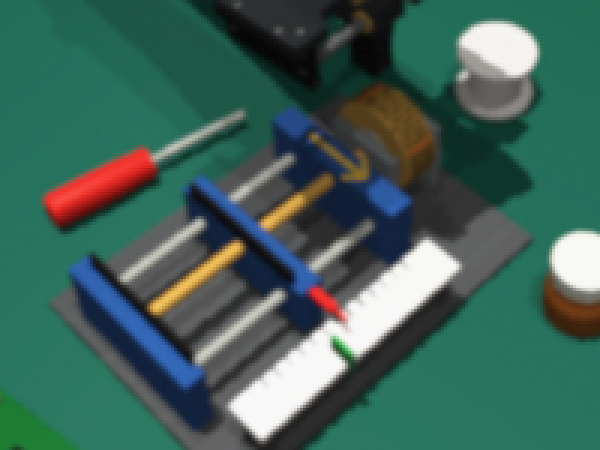

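```bash
python3 -m handwheel '[{"xyz":[-0.6,-0.2,-1],"angular":[-1.5,1.6,-2]},{"xyz":[0,0,-0.7],"angular":[0,0,0]},{"xyz":[0,0,0],"angular":[0,0,0]},{"xyz":[0,0,0],"angular":[0,0,0]}]'; python3 - <<'E'
from h import *
from scipy.spatial.transform import Rotation as R
s=get_state();M=R.from_rotvec(s["tool_rot"]).as_matrix();print(s["position"],s["ft_force"],np.degrees(np.arctan2(M[1,2],M[0,2])),M[:,0])
E
```

```text
time: 4.15
position: [0.5902, -0.048, 0.0954]
tool_rot: [-1.122, 1.258, 1.113]
ft_force: [1.4, 0.2, 0.2]
grip_width: 0.009
[ 0.59022967 -0.04797668  0.09541592] [1.36429141 0.19784614 0.22458649] 83.00710550530496 [ 8.18245744e-03 -5.53881981e-05 -9.99966522e-01]
```

```bash
python3 -m handwheel '[{"xyz":[-0.2,0,-0.5],"angular":[0,0,0]},{"xyz":[0,0,-0.4],"angular":[0,0,0]},{"xyz":[0,0,0],"angular":[0,0,0]},{"xyz":[0,0,0],"angular":[0,0,0]}]'; python3 -m handwheel '[{"xyz":[0,0,-0.4],"angular":[0,0,0]},{"xyz":[0,0,0],"angular":[0,0,0]}]'
```

```text
time: 4.48
position: [0.5888, -0.0482, 0.0869]
tool_rot: [-1.123, 1.255, 1.112]
ft_force: [0.1, -0.2, 0.2]
grip_width: 0.01
time: 4.65
position: [0.5894, -0.0484, 0.0835]
tool_rot: [-1.124, 1.253, 1.111]
ft_force: [-1.0, -1.1, 3.9]
grip_width: 0.005
```

```bash
python3 -m handwheel '[{"xyz":[0.3,-0.04,-0.2],"angular":[0,0,0]},{"xyz":[0.8,-0.1,-0.05],"angular":[0,0,0]},{"xyz":[0.8,-0.1,0],"angular":[0,0,0]}]'; python3 -m handwheel '[{"xyz":[0.8,-0.1,0],"angular":[0,0,0]},{"xyz":[0.8,-0.1,0],"angular":[0,0,0]}]'
```

```text
time: 4.9
position: [0.6066, -0.0507, 0.082]
tool_rot: [-1.12, 1.255, 1.115]
ft_force: [-3.6, -0.7, 6.3]
grip_width: 0.004
time: 5.07
position: [0.6233, -0.053, 0.0831]
tool_rot: [-1.12, 1.255, 1.116]
ft_force: [-1.5, -0.4, 4.5]
grip_width: 0.003
```

```bash
python3 -m handwheel '[{"xyz":[0.5,-0.06,-0.1],"angular":[0,0,0]},{"xyz":[0,0,1.2],"angular":[0,0,0]},{"xyz":[0,0,1.2],"angular":[0,0,0]},{"xyz":[0,0,0],"angular":[0,0,0]}]'; python3 - <<'E'
from h import *
im=get_image("wrist");cv2.imwrite("pics/w3.png",im["pixels"]);cv2.imwrite("pics/s3.png",get_image("scene")["pixels"][190:340,130:330].repeat(3,0).repeat(3,1))
print(get_state()["position"])
E
```

```text
time: 5.4
position: [0.6306, -0.0543, 0.1077]
tool_rot: [-1.121, 1.256, 1.115]
ft_force: [0.8, -0.3, 0.4]
grip_width: 0.007
[ 0.62946035 -0.05408228  0.10589586]
```

View pics/s3.png

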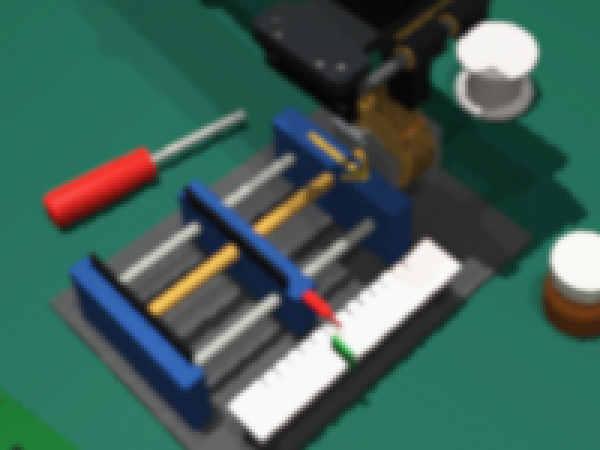

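View pics/w3.png

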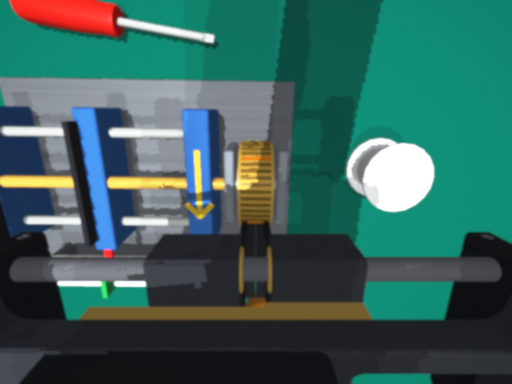

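```bash
cat >> h.py <<'E'
def redc(pix):
    b,g,r=[pix[280:310,225:255,i].astype(float) for i in range(3)]
    w=np.clip(r-np.maximum(g,b)-60,0,None);jj,ii=np.meshgrid(np.arange(225,255),np.arange(280,310))
    return (w*jj).sum()/w.sum(),(w*ii).sum()/w.sum(),w.sum()
Y=np.array([.1305,.9914])
E
python3 - <<'E'
from h import *
im=get_image("scene")
a=redc(cv2.imread("pics/scene0.png"));b=redc(im["pixels"]);print(a,b)
print((ray(im,b[:2],.055)-ray(im,a[:2],.055))[:2]@Y*1000)
E
```

```text
(np.float64(237.97005988023952), np.float64(289.8866405120793), np.float64(4843.0)) (np.float64(235.63683753258036), np.float64(291.0304083405734), np.float64(4604.0))
-4.767694595375697
```

```bash
python3 -m handwheel '[{"xyz":[-2,0.3,0],"angular":[0,0,0]},{"xyz":[-2,0.3,0],"angular":[0,0,0]},{"xyz":[0,0,-0.6],"angular":[0,0,0]},{"xyz":[0,0,-0.4],"angular":[0,0,0]},{"xyz":[0,0,0],"angular":[0,0,0]}]'; python3 -m handwheel '[{"xyz":[0,0,0],"angular":[0,0,0]}]'
```

```text
time: 5.97
position: [0.5858, -0.0471, 0.0926]
tool_rot: [-1.119, 1.259, 1.12]
ft_force: [0.2, 0.1, 0.6]
grip_width: 0.005
time: 6.05
position: [0.586, -0.047, 0.0922]
tool_rot: [-1.119, 1.26, 1.12]
ft_force: [0.7, -0.6, 0.7]
grip_width: 0.006
```

```bash
python3 -m handwheel '[{"xyz":[0.2,0,-0.5],"angular":[0,0,0]},{"xyz":[0,0,-0.4],"angular":[0,0,0]},{"xyz":[0,0,0],"angular":[0,0,0]}]'; python3 -m handwheel '[{"xyz":[0.3,-0.04,-0.2],"angular":[0,0,0]},{"xyz":[0.8,-0.1,-0.05],"angular":[0,0,0]},{"xyz":[0.8,-0.1,0],"angular":[0,0,0]}]'; python3 -m handwheel '[{"xyz":[0.8,-0.1,0],"angular":[0,0,0]},{"xyz":[0.8,-0.1,0],"angular":[0,0,0]},{"xyz":[0.5,-0.06,-0.1],"angular":[0,0,0]}]'; python3 -m handwheel '[{"xyz":[0,0,1.2],"angular":[0,0,0]},{"xyz":[0,0,1.2],"angular":[0,0,0]},{"xyz":[0,0,0],"angular":[0,0,0]}]'; python3 - <<'E'
from h import *
im=get_image("scene")
a=redc(cv2.imread("pics/scene0.png"));b=redc(im["pixels"]);print(a,b)
print((ray(im,b[:2],.055)-ray(im,a[:2],.055))[:2]@Y*1000)
E
```

```text
time: 6.3
position: [0.5896, -0.0472, 0.0828]
tool_rot: [-1.119, 1.259, 1.119]
ft_force: [-3.0, 1.2, 4.4]
grip_width: 0.01
time: 6.55
position: [0.6072, -0.0496, 0.0811]
tool_rot: [-1.116, 1.262, 1.124]
ft_force: [-2.3, 0.6, 6.5]
grip_width: 0.006
time: 6.8
position: [0.6308, -0.0528, 0.0825]
tool_rot: [-1.116, 1.261, 1.123]
ft_force: [-1.6, -0.3, 3.9]
grip_width: 0.006
time: 7.05
position: [0.6319, -0.0535, 0.1076]
tool_rot: [-1.117, 1.263, 1.122]
ft_force: [0.3, -0.0, 0.2]
grip_width: 0.003
(np.float64(237.97005988023952), np.float64(289.8866405120793), np.float64(4843.0)) (np.float64(234.10238095238094), np.float64(293.07103174603174), np.float64(5040.0))
-9.793753370197592
```

```bash
python3 -m handwheel '[{"xyz":[-1.9,0.3,0],"angular":[0,0,0]},{"xyz":[-1.9,0.25,0],"angular":[0,0,0]},{"xyz":[0,0,-0.6],"angular":[0,0,0]},{"xyz":[0,0,-0.4],"angular":[0,0,0]},{"xyz":[0,0,0],"angular":[0,0,0]}]'; python3 -m handwheel '[{"xyz":[0,0,0],"angular":[0,0,0]}]'
```

```text
time: 7.52
position: [0.5917, -0.0474, 0.0962]
tool_rot: [-1.117, 1.262, 1.122]
ft_force: [-0.6, -0.3, -0.7]
grip_width: 0.006
time: 7.6
position: [0.5919, -0.0474, 0.0959]
tool_rot: [-1.117, 1.262, 1.122]
ft_force: [0.0, -1.1, 1.0]
grip_width: 0.006
```

```bash
python3 -m handwheel '[{"xyz":[0,0,-0.7],"angular":[0,0,0]},{"xyz":[0,0,-0.5],"angular":[0,0,0]},{"xyz":[0,0,0],"angular":[0,0,0]}]'; python3 -m handwheel '[{"xyz":[0.3,-0.04,-0.2],"angular":[0,0,0]},{"xyz":[0.8,-0.1,-0.05],"angular":[0,0,0]},{"xyz":[0.8,-0.1,0],"angular":[0,0,0]}]'; python3 -m handwheel '[{"xyz":[0.8,-0.1,0],"angular":[0,0,0]},{"xyz":[0,0,1.2],"angular":[0,0,0]},{"xyz":[0,0,1.2],"angular":[0,0,0]},{"xyz":[0,0,0],"angular":[0,0,0]}]'; python3 - <<'E'
from h import *
im=get_image("scene")
a=redc(cv2.imread("pics/scene0.png"));b=redc(im["pixels"]);print(a,b)
print((ray(im,b[:2],.055)-ray(im,a[:2],.055))[:2]@Y*1000)
E
```

```text
time: 7.85
position: [0.5934, -0.0475, 0.0833]
tool_rot: [-1.118, 1.261, 1.121]
ft_force: [-1.2, 0.5, 4.4]
grip_width: 0.006
time: 8.1
position: [0.6113, -0.05, 0.0816]
tool_rot: [-1.115, 1.263, 1.125]
ft_force: [-2.1, -0.4, 7.2]
grip_width: 0.005
time: 8.43
position: [0.6212, -0.0519, 0.1076]
tool_rot: [-1.116, 1.265, 1.124]
ft_force: [0.5, 0.9, 0.0]
grip_width: 0.008
(np.float64(237.97005988023952), np.float64(289.8866405120793), np.float64(4843.0)) (np.float64(232.51492049662383), np.float64(293.81703332607276), np.float64(4591.0))
-12.957294938135561
```

```bash
python3 -m handwheel '[{"xyz":[1,-1,2],"angular":[0,0,0]},{"xyz":[2.5,-3,2],"angular":[0,0,0]},{"xyz":[2.5,-3,2],"angular":[0,0,0]},{"xyz":[2.5,-3,0],"angular":[0,0,0]},{"xyz":[1.5,-2,0],"angular":[0,0,0]}]'; python3 -m handwheel '[{"xyz":[0,0,0],"angular":[0,0,0]},{"xyz":[0,0,0],"angular":[0,0,0]},{"xyz":[0,0,0],"angular":[0,0,0]},{"xyz":[0,0,0],"angular":[0,0,0]}]'
python3 - <<'E'
from h import *
im=get_image("wrist");cv2.imwrite("pics/w4.png",im["pixels"])
E
```

```text
time: 8.9
position: [0.7183, -0.164, 0.1682]
tool_rot: [-1.118, 1.258, 1.145]
ft_force: [-0.9, -0.7, -1.1]
grip_width: 0.004
time: 9.23
position: [0.7177, -0.1705, 0.1665]
tool_rot: [-1.114, 1.265, 1.139]
ft_force: [-1.2, -1.4, -0.0]
grip_width: 0.004
```

View pics/w4.png

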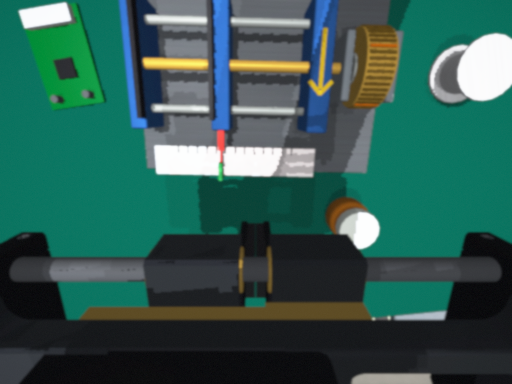

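The pointer tip, near (221,163), is now almost in line with the clip at (220,165–180). I'll measure the remaining gap.

```bash
python3 - <<'E'
from h import *
im=get_image("wrist");o=measure(im,205,238,125,190);print(*o["red"][8:],sep="\n");print("--");print(*o["green"],sep="\n")
c=im["pixels"][120:190,150:320];cv2.imwrite("pics/w4c.png",cv2.resize(c,None,fx=4,fy=4,interpolation=cv2.INTER_CUBIC))
E
```

```text
(138, 219.97, 143, 977)
(139, 220.03, 142, 981)
(140, 220.09, 144, 984)
(141, 220.1, 143, 978)
(142, 220.11, 144, 981)
(143, 220.11, 144, 986)
(144, 220.12, 144, 985)
(145, 220.16, 145, 981)
(146, 220.31, 144, 958)
(147, 220.41, 145, 936)
(148, 220.41, 146, 930)
(149, 220.53, 142, 836)
(150, 220.92, 132, 572)
(151, 220.96, 112, 323)
(152, 220.79, 101, 222)
(153, 220.75, 96, 204)
(154, 220.72, 93, 196)
(155, 220.7, 92, 192)
(156, 220.7, 89, 189)
(157, 220.74, 81, 174)
(158, 220.8, 77, 167)
(159, 220.82, 77, 164)
(160, 220.75, 79, 174)
(161, 220.56, 77, 179)
(162, 220.49, 37, 72)
--
(164, 219.84, 46, 122)
(165, 219.81, 54, 150)
(166, 219.75, 57, 156)
(167, 219.69, 61, 175)
(168, 219.7, 66, 189)
(169, 219.71, 67, 196)
(170, 219.77, 66, 201)
(171, 219.82, 67, 206)
(172, 219.77, 60, 185)
(173, 219.76, 56, 167)
(174, 219.7, 56, 174)
(175, 219.72, 56, 198)
(176, 219.51, 57, 229)
(177, 219.42, 59, 238)
(178, 219.47, 58, 236)
(179, 219.47, 53, 211)
(180, 219.41, 37, 135)
```

View pics/w4c.png

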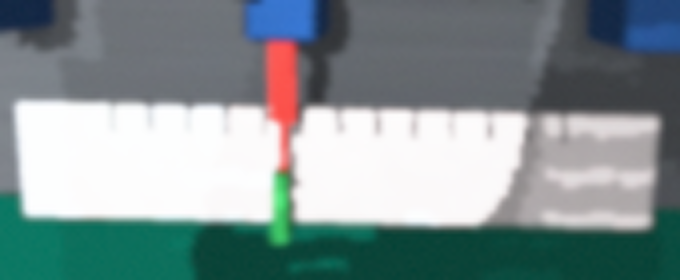

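```bash
python3 - <<'E'
from h import *
im=get_image("wrist")
gap(im,(220.6,162.3),(219.8,163.8),yv=Y)
gap(im,(220.75,158),(219.75,168),yv=Y)
f=lambda x,y:(150+x/4-.4,120+y/4-.4)
gap(im,(220.6,162.3),(219.8,163.8),(f(26,216),f(652,228)))
gap(im,(220.6,162.3),(219.8,163.8),(f(18,102),f(660,116)))
print(get_state()["time"],get_state()["position"])
E
```

```text
tip [ 0.68215668 -0.20083361  0.058     ] clip [ 0.68359705 -0.20187427  0.058     ] gap mm 0.843742414616263
tip [ 0.67780679 -0.20003477  0.058     ] clip [ 0.68790756 -0.20256866  0.058     ] gap mm 1.1939482381301292
rail len 0.16336149777055162 vise x angle -7.607773175085138
tip [ 0.68215668 -0.20083361  0.058     ] clip [ 0.68359705 -0.20187427  0.058     ] gap mm 0.8408082307577595
rail len 0.16269453800838368 vise x angle -7.681238321065548
tip [ 0.68215668 -0.20083361  0.058     ] clip [ 0.68359705 -0.20187427  0.058     ] gap mm 0.8388002890503283
9.3833 [ 0.71807034 -0.16985866  0.16687964]
```

```bash
python3 -m handwheel '[{"xyz":[-2.8,3,0],"angular":[0,0,0]},{"xyz":[-2.8,3,0],"angular":[0,0,0]},{"xyz":[-2.5,2.6,-1],"angular":[0,0,0]},{"xyz":[-1.5,1.6,-1],"angular":[0,0,0]},{"xyz":[0,0,0],"angular":[0,0,0]}]'; python3 -m handwheel '[{"xyz":[0,0,0],"angular":[0,0,0]},{"xyz":[0,0,0],"angular":[0,0,0]},{"xyz":[0,0,0],"angular":[0,0,0]}]'
```

```text
time: 9.8
position: [0.6162, -0.0625, 0.142]
tool_rot: [-1.116, 1.267, 1.145]
ft_force: [-0.2, 0.7, 0.1]
grip_width: -0.0
time: 10.05
position: [0.6162, -0.0595, 0.1433]
tool_rot: [-1.119, 1.262, 1.148]
ft_force: [0.1, -0.8, 1.2]
grip_width: 0.008
```

```bash
python3 -m handwheel '[{"xyz":[-0.7,0.5,-2],"angular":[0,0,0]},{"xyz":[-0.6,0.4,-1.5],"angular":[0,0,0]},{"xyz":[0,0,-0.8],"angular":[0,0,0]},{"xyz":[0,0,0],"angular":[0,0,0]},{"xyz":[0,0,0],"angular":[0,0,0]}]'; python3 - <<'E'
from h import *
from scipy.spatial.transform import Rotation as R
s=get_state();M=R.from_rotvec(s["tool_rot"]).as_matrix();print(s["position"],s["ft_force"],np.degrees(np.arctan2(M[1,2],M[0,2])),M[:,0])
E
```

```text
time: 10.47
position: [0.6086, -0.0568, 0.1024]
tool_rot: [-1.122, 1.261, 1.135]
ft_force: [0.5, -0.7, -1.2]
grip_width: 0.003
[ 0.60859153 -0.05675923  0.10244486] [ 0.53967414 -0.66415598 -1.15550832] 83.70522232223826 [-0.00651996  0.00458619 -0.99996823]
```

```bash
python3 -m handwheel '[{"xyz":[-0.6,0.6,-0.6],"angular":[0,0,-1]},{"xyz":[0,0,0],"angular":[0,0,0]},{"xyz":[0,0,0],"angular":[0,0,0]}]';  python3 -m handwheel '[{"xyz":[0,0,-0.4],"angular":[0,0,0]},{"xyz":[0,0,-0.4],"angular":[0,0,0]},{"xyz":[0,0,0],"angular":[0,0,0]},{"xyz":[0,0,0],"angular":[0,0,0]}]'
```

```text
time: 10.72
position: [0.6056, -0.054, 0.0987]
tool_rot: [-1.11, 1.268, 1.115]
ft_force: [-0.6, 0.2, -0.3]
grip_width: 0.007
time: 11.05
position: [0.6082, -0.0559, 0.0922]
tool_rot: [-1.112, 1.266, 1.111]
ft_force: [-0.1, -0.4, -0.5]
grip_width: 0.006
```

```bash
python3 -m handwheel '[{"xyz":[-0.4,0.4,0],"angular":[0,0,0]},{"xyz":[0,0,0],"angular":[0,0,0]},{"xyz":[0,0,0],"angular":[0,0,0]}]'; python3 -m handwheel '[{"xyz":[0,0,-0.4],"angular":[0,0,0]},{"xyz":[0,0,0],"angular":[0,0,0]},{"xyz":[0,0,0],"angular":[0,0,0]}]'
```

```text
time: 11.3
position: [0.6039, -0.0519, 0.0923]
tool_rot: [-1.112, 1.266, 1.111]
ft_force: [0.3, 0.2, -0.3]
grip_width: 0.01
time: 11.55
position: [0.604, -0.0513, 0.0883]
tool_rot: [-1.112, 1.265, 1.111]
ft_force: [0.2, -0.3, 0.7]
grip_width: 0.003
```

Next, press and roll about 8 mm.

```bash
python3 -m handwheel '[{"xyz":[0,0,-0.6],"angular":[0,0,0]},{"xyz":[0,0,0],"angular":[0,0,0]}]'; python3 -m handwheel '[{"xyz":[0.4,-0.05,-0.1],"angular":[0,0,0]},{"xyz":[0.4,-0.05,0],"angular":[0,0,0]},{"xyz":[0,0,0],"angular":[0,0,0]}]'
```

```text
time: 11.72
position: [0.6047, -0.0514, 0.083]
tool_rot: [-1.113, 1.264, 1.111]
ft_force: [-1.5, -0.1, 5.3]
grip_width: 0.006
time: 11.97
position: [0.613, -0.0525, 0.0836]
tool_rot: [-1.112, 1.263, 1.111]
ft_force: [-0.6, -0.5, 5.5]
grip_width: 0.007
```

```bash
python3 -m handwheel '[{"xyz":[0,0,1.2],"angular":[0,0,0]},{"xyz":[0,0,1.5],"angular":[0,0,0]},{"xyz":[0,0,2],"angular":[0,0,0]},{"xyz":[1,-1,2],"angular":[0,0,0]},{"xyz":[2.5,-3,0],"angular":[0,0,0]}]'; python3 -m handwheel '[{"xyz":[2.5,-3,0],"angular":[0,0,0]},{"xyz":[2.5,-3,0],"angular":[0,0,0]},{"xyz":[2.5,-3,0],"angular":[0,0,0]},{"xyz":[0,0,0],"angular":[0,0,0]},{"xyz":[0,0,0],"angular":[0,0,0]}]'; python3 -m handwheel '[{"xyz":[0,0,0],"angular":[0,0,0]},{"xyz":[0,0,0],"angular":[0,0,0]},{"xyz":[0,0,0],"angular":[0,0,0]},{"xyz":[0,0,0],"angular":[0,0,0]},{"xyz":[0,0,0],"angular":[0,0,0]}]'
python3 - <<'E'
from h import *
im=get_image("wrist");cv2.imwrite("pics/w5.png",im["pixels"]);np.save("w5T.npy",im["cam_to_world"])
E
```

```text
time: 12.38
position: [0.645, -0.085, 0.1536]
tool_rot: [-1.111, 1.26, 1.125]
ft_force: [2.4, 0.3, 0.6]
grip_width: 0.006
time: 12.8
position: [0.7259, -0.1841, 0.156]
tool_rot: [-1.117, 1.261, 1.12]
ft_force: [-0.2, 0.7, -0.5]
grip_width: 0.003
time: 13.22
position: [0.7241, -0.1808, 0.1569]
tool_rot: [-1.116, 1.26, 1.124]
ft_force: [0.2, -0.2, 0.1]
grip_width: 0.005
```

View pics/w5.png

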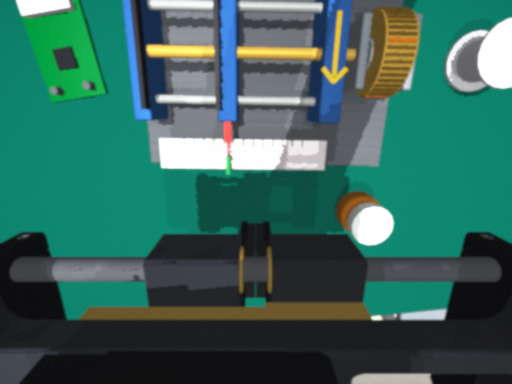

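The pointer is around (228,150) and the clip around (228,165), so they look in line. I'll take a sub-pixel measurement and cross-check it.

```bash
python3 - <<'E'
from h import *
im=get_image("wrist");o=measure(im,214,244,118,182)
R=[r for r in o["red"]];G=o["green"];print(*R[-16:],sep="\n");print("--");print(*G,sep="\n")
K=dict(im)
tipr=[r for r in R if r[3]<260][-11:]
gr=[g for g in G if g[2]>40]
def vy(L,z): return [round(float(1000*(ray(im,(c[1],c[0]),z)[:2]@Y)),2) for c in L]
print("tip y",vy(tipr,.058));print("clip y",vy(gr,.058))
c=im["pixels"][110:185,150:335];cv2.imwrite("pics/w5c.png",cv2.resize(c,None,fx=4,fy=4,interpolation=cv2.INTER_CUBIC))
s=get_image("scene");b=redc(s["pixels"]);a=redc(cv2.imread("pics/scene0.png"));print("scene shift",(ray(s,b[:2],.055)-ray(s,a[:2],.055))[:2]@Y*1000)
E
```

```text
(139, 227.13, 134, 967)
(140, 227.23, 134, 915)
(141, 227.42, 131, 778)
(142, 227.7, 120, 445)
(143, 227.86, 94, 215)
(144, 227.83, 77, 155)
(145, 227.87, 73, 150)
(146, 227.9, 75, 157)
(147, 227.92, 73, 159)
(148, 227.94, 71, 157)
(149, 227.94, 73, 162)
(150, 227.95, 79, 173)
(151, 227.98, 88, 184)
(152, 227.98, 90, 181)
(153, 227.93, 88, 170)
(154, 227.81, 77, 147)
--
(156, 227.76, 44, 116)
(157, 227.69, 63, 183)
(158, 227.76, 68, 201)
(159, 227.73, 67, 199)
(160, 227.72, 66, 191)
(161, 227.78, 66, 184)
(162, 227.81, 67, 181)
(163, 227.82, 66, 180)
(164, 227.81, 67, 182)
(165, 227.88, 67, 187)
(166, 227.9, 67, 192)
(167, 227.86, 67, 203)
(168, 227.77, 68, 230)
(169, 227.51, 69, 278)
(170, 227.45, 69, 292)
(171, 227.39, 69, 292)
(172, 227.37, 67, 277)
(173, 227.33, 53, 208)
(174, 227.22, 23, 73)
tip y [-110.95, -110.93, -110.91, -110.91, -110.91, -110.93, -110.93, -110.92, -110.94, -111.0, -111.14]
clip y [-111.22, -111.31, -111.26, -111.3, -111.33, -111.29, -111.28, -111.29, -111.31, -111.26, -111.26, -111.32, -111.42, -111.7, -111.78, -111.85, -111.89, -111.95]
scene shift -13.999898811808512
```

View pics/w5c.png

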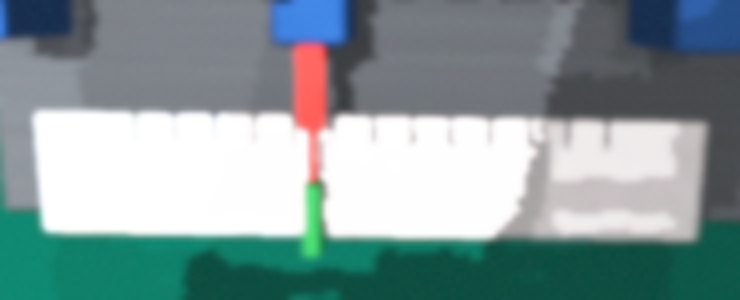

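```bash
python3 -m handwheel '[{"xyz":[0,0,2],"angular":[0,0,0]},{"xyz":[0,0,2],"angular":[0,0,0]},{"xyz":[0,0,0],"angular":[0,0,0]},{"xyz":[0,0,0],"angular":[0,0,0]}]'; python3 - <<'E'
from h import *
im=get_image("scene");cv2.imwrite("pics/s6.png",im["pixels"])
A=masks(dict(pixels=cv2.imread("pics/scene0.png")));B=masks(im)
for k,(r0,r1,c0,c1) in dict(red=(235,268,140,190),green=(315,375,95,170),brass=(280,305,305,340)).items():
    f=lambda m:[round(float(v.mean()),2) for v in np.nonzero(m[r0:r1,c0:c1])]
    print(k,f(A[k]),f(B[k]))
E
```

```text
time: 13.7
position: [0.7232, -0.1795, 0.197]
tool_rot: [-1.115, 1.26, 1.126]
ft_force: [-0.1, -0.6, -1.0]
grip_width: 0.007
red [16.23, 22.52] [16.39, 22.36]
green [31.19, 38.6] [31.24, 38.68]
brass [12.84, 17.41] [13.32, 17.25]
```

View pics/s6.png

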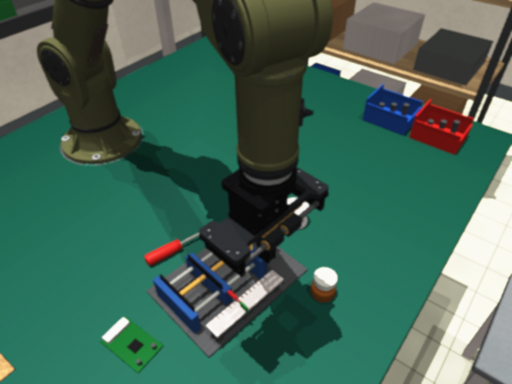

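The hand is well above the vise. The pointer meets the clip near (243,303), and the driver, board and jar haven't moved; the spool is partly hidden here, but the wrist view showed it standing. I'm handing the job in.

```bash
python3 -c "
from bench import *
print(close_job())"
```

```text
the job is handed in; nothing more can be done
None
```

I closed the vise to the gauge mark, to within about 0.35 mm, and handed the job in at about 14 s of the 61 s allowed. I rolled the wheel's top along the arrow with the closed fingertips, in three strokes plus one 8 mm finishing stroke. Readings during the presses stayed at about 4 to 7 N.

- **Alignment:** the starting gap was 14.3 mm. In the last wrist picture the pointer tip was about 0.35 mm short of the clip centre, well inside the 4 mm clip. The scene camera showed 14.0 mm of pointer movement, which agrees. I left this last bit alone because it is about as small as I can measure.
- **Bystanders:** in the scene picture, the screwdriver, board and jar matched their starting positions to within half a pixel. The gripper partly hid the spool in that last view. I judged it only by eye: it was standing upright in the last wrist picture, and the hand never went near it.
- **Hand:** it finished about 11 cm above the wheel's height, touching nothing, with the force reading near zero.

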